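Bring the swing-arm magnifier to rest over the chip

ROBOT

A 6-joint arm with a two-finger parallel gripper is mounted at the origin on the work surface. World frame = base frame: x ahead of the robot, y to its left, z up, the work surface at z = 0. Lengths are in m, angles in rad, forces in N, time in s.
With the tool pointing down it reaches from about 0.375 to 0.9 m from the base axis. Payload 3.1 kg.
Tool frame: the origin (TCP) lies at the very end of the fingers, on their centre line; the grasp point (between the pads) lies 19 mm behind it; z points along the fingers, y is the direction in which the jaws open and shut (so a half turn about z gives the same grasp; the last joint's range is limited). The gripper opens to 85 mm and grips with 20 to 120 N. Pads are 22 mm wide; open, the fingers measure 114 mm over their backs; the gripper's body (76 mm by 85 mm) begins 54 mm behind the grasp point. The pads swing forward as they close: fully open they stand 13 mm farther back than shut.
Start: joints at [0.999, 0.527, 1.433, -0, 1.181, -0.178], TCP at [0.24, 0.577, 0.231] pointing down, gripper open.
Joint ranges: [-3.08, 3.08], [-0.75, 2.2], [0.22, 2.44], [-1.43, 4.57], [0, 2.65], [-2.85, 2.85]. Speed limits (rad/s): [2.79, 2.79, 3.14, 3.14, 3.14, 3.14].

INTERFACE

Orientations are given as a unit quaternion [x, y, z, w].
In Python, from station import manip gives the robot as it stands. The module is installed in compiled form; this text tells all that it offers.
- The arm moves only by the tool send_rows, never from a script. Its argument "commands" is a list of rows, each an object with "delta_pos": the shift along the world's x, y, z in cm, a list of three; "yaw": the turn about the world's z in rad. A call has 1 to 10 rows; each row shifts and turns the pose as measured when the row begins; what a row does not reach is not made up. A row lasts 1/8 s, in which the tool goes at most 62.5 mm and 10.7 degrees, less where a joint would pass 70% of its speed; a pose out of reach is approached as far as the arm can. A call is refused whole if a number of a shift passes 6.25 or a number of a turn 0.188, either way. A call with a gripper value outside its range is refused whole. "grip" is the closure, from -1 (fully open) to 1 (shut), set as the call begins (left out, the last holds). The fingers move at their own pace and stop on an object; "force" is the grip in N (left out, the last holds). Time passes only in rows, so rows that do not move let the fingers close. It gives the time, the measured TCP pose, the force and the opening at its end, in the units of the state.
- manip.sense(): the state, without advancing time (a new reading comes with each control period).
- manip.snapshot(name): name is "scene" or "top" or "wrist"; returns the picture (400x640x3 uint8, blue, green, red); there is no depth.
- manip.get_calibration(name): a dict with "fx", "fy", "cx", "cy" (pixels), "dist_coeffs" ([k1, k2, p1, p2, k3] as OpenCV has them; the pictures are not rectified), "world_to_cam" (4x4, takes a point from world to camera coordinates); the wrist camera has in their place "mount" (4x4, takes a point from camera to tool coordinates, whose origin is the TCP and whose axes are the flange's). Camera axes: x right, y down, z forward; pixel columns grow to the right and rows downward; lengths in m; the calibration is good to about 2 mm. A picture is of the moment at which its call begins: read the wrist's pose just before it. get_calibration takes no time and is no camera call.
- manip.sign_off(): hands the job in, once; it reports no verdict.
The state is a dict: "t": time; "q": joint angles; "qd": joint speeds; "tau": joint torques, N m; "tcp_pos": TCP position; "tool_rot": TCP orientation; "force": force on the tool from outside, world axes, zero at the start; "ft_torque": the same for the moment, N m; "finger_gap": opening from 0.0 (shut) to 1.0 (fully open).
Only numpy, scipy, OpenCV 4.12 (cv2) and the standard library are available. Lean on these libraries where they do the work, as an engineer would, in place of code of your own. Each camera call takes 0.05 s, during which the arm holds its last target. There are 200 camera calls.

TASK

Take the orange grip of the rail carriage, pull the hanging magnifier past its parking post, and steer the carriage so that the freely swinging lens stops centred over the black chip in the middle of the circuit board and stays still there for three seconds. Then let go of the grip, leaving the lens at rest over the chip. Work by the grip alone: do not touch the magnifier or its arm, do not let it swing wildly towards its stops, and leave the screwdriver, the jar and the multimeter where they are.

Things in the scene. Friction and masses are not known exactly. Their poses are not given: they have to be found in the camera images.
- rail: Aluminium rail fixed on the bench, 660 mm long (along its own y axis), 45 mm wide, top 60 mm above the bench. Origin: on the bench under the rail's middle; its x axis points across the rail, away from the robot, z up. The carriage slides along its y axis. Turned a little about vertical from one start to the next.
- carriage (a joint): Travel of the carriage along the rail's y axis, in m: the pivot stands at y = value - 0.23 in the rail's frame. Range -0.03 to 0.50 (stops). About 2 N of dry friction and 3 N s/m keep it where it is left; carriage 0.7 kg.
- grip (a point): The point to grasp on the carriage's upright orange grip: a plate 30 mm along the rail (rail y), 20 mm across it (rail x), running from 78 to 190 mm above the bench. This point lies on its centre line, 172 mm above the bench. Taken from above with the fingers closing along the rail. 48 mm from the pivot post towards the robot (rail -x).
- pivot (a point): Pivot of the swing arm, on a 26 mm thick steel post on the carriage, 165 mm above the bench; hub 32 mm wide, top at 183 mm. The pivot pin leans by 0.095 rad, its top towards rail +x, so the arm hangs out to rail +x like a gate on a raked hinge and swings freely about that direction.
- swing (a joint): Angle of the swing arm about its leaning pin, in rad: 0 where it hangs at rest (arm along rail +x), positive when the lens has swung towards rail +y (counterclockwise from above). Stops at -1.35 and 1.35. Small swings have a period of about 2.9 s and die away very slowly (the amplitude takes some 20 to 40 s to halve).
- magnifier: Swing arm with magnifier, not to be touched: white bar 18 mm wide, white ring 85 mm across, 22 mm thick, with a glass lens, red nose rod 8 mm thick on the outer rim, its tip 285 mm from the pivot. Origin at the pivot, x axis along the arm. Mass about 0.4 kg, varying. Angular acceleration about -4.65*sin(angle) - 5*a*cos(angle) rad/s2, where a is the pivot's acceleration along rail +y in m/s2.
- lens (a point): Centre of the lens, 200 mm from the pivot along the arm, about 146 mm above the bench.
- post: Black parking post on a round foot, 12 mm thick, 170 mm high, fixed to the bench 263 mm from the rail's centre line (rail +x), at the start on the rail +y side of the nose rod. Pulled towards rail +y, the nose rod catches on it; the arm is held back, slips off suddenly at about -0.45 rad and then swings. Origin: on the bench in the post's axis; its axes are along the rail's.
- board: Circuit board in a holder fixed to the bench, 130 x 150 mm, top parts up to 40 mm high; origin on the bench under its centre, axes along the rail's. It lies somewhere on the rail +y side of the post, right under the path of the lens when the arm hangs at rest.
- chip (a point): Top centre of the black square chip (30 mm) in the middle of the board, 26 mm above the bench. The lens is to come to rest straight above it: 199 mm from the rail's centre line.
- screwdriver: Screwdriver with blue handle lying on the bench; leave alone.
- flux: Small jar with red cap, 40 mm wide, 75 mm high; leave alone.
- meter: Red multimeter, 150 x 80 x 42 mm, lying on the bench; leave alone.
Things that resemble listed ones, but are neither listed nor needed, are in the scene too. Several things look just like the post: the one meant starts farthest to the robot's left.

How it is judged:
On the way, in this order (a step that is already met when the one before it is completed fails the run):
1. the magnifier has been pulled past the parking post (y of lens in the frame of post above 0.07 m).
2. the lens stays within 18 mm of straight above the chip, turning slower than 0.15 rad/s, for about 3 s (2.8 s) (horizontal distance between lens and chip below 0.018 m and velocity of joint swing between -0.15 and 0.15 rad/s), for 2.8 s.
At the end, for the whole second after the job is handed in: The grip is released and the lens rests over the chip: within 22 mm of straight above its centre, the arm turning slower than 0.15 rad/s (horizontal distance between lens and chip below 0.022 m and velocity of joint swing between -0.15 and 0.15 rad/s); the robot touches nothing.
It fails at once if the robot touches the magnifier or its arm (contact force between any of the arm, the fingers and magnifier above 0.3 N).
It fails at once if the arm swings more than 1.15 rad either way (value of joint swing above 1.15 rad or value of joint swing below -1.15 rad).
It fails at once if a bystander is moved more than 30 mm (distance of any of screwdriver, flux, meter from where it was at the start of the episode above 0.03 m).
It also fails if it takes over 45 s, if anything falls off the work surface, if the arm or the gripper's body presses on something with over 40 N, if the wrist force passes 120 N, or if a joint passes its speed limit or range.

## Working session

There is one attempt and no reset: what is moved stays moved. The work goes in short steps, Python scripts to look and compute and a tool call to move; the robot and the scene stay as the last step left them, time stands still between calls to the robot, and variables do not carry over. Pictures are saved under pics/ and viewed, about 8 in all and at most 12, crops included, and the job is handed in when it is done.

Besides the shell and the picture viewer there is one more tool, called after "Request:" in YAML: its name, and indented under it one key for each argument. send_rows: Moves the arm, as the interface text tells. Its arguments: {"type":"object","properties":{"commands":{"type":"array","items":{"type":"object","properties":{"delta_pos":{"type":"array","items":{"type":"number"}},"yaw":{"type":"number"}}}},"grip":{"type":"number"},"force":{"type":"number"}},"required":["commands"]}

```bash
mkdir -p pics; cat > h.py <<'E'
import numpy as np, cv2
from station import manip
def ray(cal,uv):
    K=np.array([[cal['fx'],0,cal['cx']],[0,cal['fy'],cal['cy']],[0,0,1.]])
    p=cv2.undistortPoints(np.array([[uv]],float),K,np.array(cal['dist_coeffs'],float))[0,0]
    T=np.array(cal['world_to_cam']);R=T[:3,:3];t=T[:3,3]
    return -R.T@t, R.T@np.array([p[0],p[1],1.])
def at(name,uv,z):
    o,d=ray(manip.get_calibration(name),uv); return o+d*(z-o[2])/d[2]
def px(name,P):
    c=manip.get_calibration(name);K=np.array([[c['fx'],0,c['cx']],[0,c['fy'],c['cy']],[0,0,1.]])
    T=np.array(c['world_to_cam'])
    return cv2.projectPoints(np.array(P,float).reshape(-1,1,3),cv2.Rodrigues(T[:3,:3])[0],T[:3,3],K,np.array(c['dist_coeffs'],float))[0].reshape(-1,2)
E
python3 - <<'E'
from h import *
s=manip.sense();print(s)
for n in('top','scene'):
    cv2.imwrite(f'pics/{n}0.png',manip.snapshot(n)); c=manip.get_calibration(n); print(n,-np.array(c['world_to_cam'])[:3,:3].T@np.array(c['world_to_cam'])[:3,3],c['fx'])
E
```

```text
{'t': 0.0, 'q': array([ 9.98535565e-01,  5.28465257e-01,  1.43394075e+00, -8.23217254e-06,
        1.18137741e+00, -1.78505793e-01]), 'qd': array([ 0.0006674 , -0.00076689,  0.00113293, -0.00030491, -0.00054563,
       -0.00098079]), 'tau': array([-2.11305269e-03, -4.42354453e+01, -1.78022075e+01, -1.65371648e-04,
        8.48706550e-03, -5.35914140e-06]), 'tcp_pos': array([0.23936281, 0.57655658, 0.23032195]), 'tool_rot': array([ 1.95606440e-01,  9.80681865e-01, -1.02049874e-03, -3.98056157e-04]), 'force': array([ 0.05256861,  0.26156444, -0.67417157]), 'ft_torque': array([0.00857254, 0.05107386, 0.01446197]), 'finger_gap': 1.000464518697859}
top [ 0.41113666 -0.00538102  1.11526322] 379.78703581626405
scene [ 1.43370916 -0.24210635  1.20321712] 477.247787780738
```

View pics/top0.png

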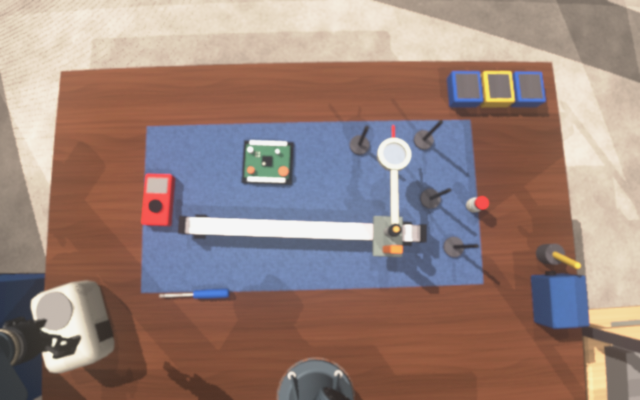

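View pics/scene0.png

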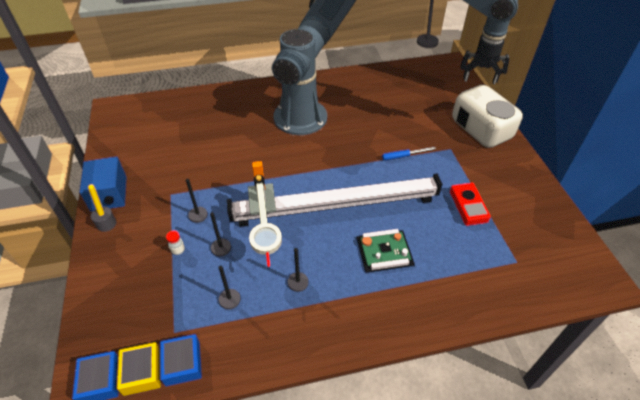

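Top view: orange grip at (393,249), lens (394,154), chip (267,160), rail from (185,226) to (420,233). Post look-alikes have their feet at (360,145), (424,139), (430,198) and (453,246). The robot's left is image left, so the post meant is the one at (360,145).

```bash
python3 - <<'E'
from h import *
im=cv2.imread('pics/top0.png');hsv=cv2.cvtColor(im,cv2.COLOR_BGR2HSV)
# rail
pts=[]
for u in range(205,365,5):
    col=im[205:255,u].min(axis=1).astype(int); r=np.where(col>170)[0]
    if len(r): pts.append(at('top',(u,205+r.mean()),.06)[:2])
pts=np.array(pts);k=np.polyfit(pts[:,1],pts[:,0],1);th=np.arctan(-k[0]);print('rail x=k*y+c',k,'yaw',th,'resid',np.std(pts[:,0]-np.polyval(k,pts[:,1])))
ex=np.array([np.cos(th),np.sin(th)]);ey=np.array([-ex[1],ex[0]])
p0=np.array([k[1],0]);
def rf(P):return np.round([(P[:2]-p0)@ex,(P[:2]-p0)@ey],4)
m=((hsv[...,0]<18)&(hsv[...,0]>5)&(hsv[...,1]>180)&(hsv[...,2]>150))
ys,xs=np.where(m[225:265,375:410]);print('orange',xs.min()+375,xs.max()+375,ys.min()+225,ys.max()+225)
for n,uv,z in [('grip',(xs.mean()+375,ys.mean()+225),.19),('chip',(267,160),.026),('lens',(394,153.5),.15),('nose',(393.5,125),.14),('post',(360,145),.005),('railL',(183,226),.05),('railR',(424,233),.05),('hub',(396,230),.183)]:
    P=at('top',uv,z);print(n,np.round(uv,1),P.round(4),'rail',rf(P))
a=cv2.resize(im[115:275,340:460],None,fx=4,fy=4,interpolation=cv2.INTER_CUBIC)[:600]
b=cv2.resize(im[130:195,235:300],None,fx=5,fy=5,interpolation=cv2.INTER_CUBIC)
o=np.zeros((600,800,3),np.uint8);o[:600,:480]=a[:600];o[:320,480:]=b[:320,:320]
cv2.imwrite('pics/crop.png',o)
E
```

```text
rail x=k*y+c [0.05847606 0.4684475 ] yaw -0.05840954580942514 resid 0.00040047884862563017Traceback (most recent call last):
  File "<stdin>", line 13, in <module>
    return umr_minimum(a, axis, None, out, keepdims, initial, where)
ValueError: zero-size array to reduction operation minimum which has no identity
```

```bash
cat >> h.py <<'E'
K=np.array([0.05848,0.46845]);th=-0.0584
ex=np.array([np.cos(th),np.sin(th)]);ey=np.array([-ex[1],ex[0]]);p0=np.array([K[1],0])
def rf(P):return np.round([(P[:2]-p0)@ex,(P[:2]-p0)@ey],4)
E
python3 - <<'E'
from h import *
im=cv2.imread('pics/top0.png').astype(int)
print(im[240:258:3,393])
m=(im[...,2]-im[...,0]>110)&(im[...,1]-im[...,0]>30)
ys,xs=np.where(m[225:265,375:412]);xs+=375;ys+=225;print('orange',len(xs),np.percentile(xs,[0,5,95,100]),np.percentile(ys,[0,5,95,100]))
g=im.max(2);yy,xx=np.mgrid[153:169,259:276];w=g[153:169,259:276]<60;print('chip',xx[w].mean(),yy[w].mean(),w.sum())
for n,uv,z in [('grip',(xs.mean(),ys.mean()),.19),('chip',(xx[w].mean(),yy[w].mean()),.026),('lens',(394,153.5),.15),('nose',(393.5,125),.14),('post',(360,145),.005),('railL',(183,226),.05),('railR',(424,233),.05),('hub',(396,230),.183)]:
    P=at('top',uv,z);print(n,np.round(uv,1),P.round(4),'rail',rf(P))
im=im.astype(np.uint8)
a=cv2.resize(im[120:265,340:460],None,fx=4,fy=4,interpolation=cv2.INTER_CUBIC)
b=cv2.resize(im[130:194,235:299],None,fx=5,fy=5,interpolation=cv2.INTER_CUBIC)
o=np.zeros((600,800,3),np.uint8);o[:580,:480]=a;o[:320,480:]=b
cv2.imwrite('pics/crop.png',o)
E
```

```text
[[125 134 134]
 [161 176 182]
 [101 177 244]
 [ 99 185 246]
 [ 96 163 240]
 [116 122 123]]
orange 153 [384. 385. 401. 402.] [227. 228. 252. 253.]
chip nan nan 0
grip [394.  245.8] [ 0.4157 -0.2006  0.19  ] rail [-0.0409 -0.2033]
chip [nan nan] [nan nan nan] rail [nan nan]
lens [394.  153.5] [ 0.6561 -0.2217  0.15  ] rail [ 0.2003 -0.2103]
nose [393.5 125. ] [ 0.7373 -0.227   0.14  ] rail [ 0.2816 -0.211 ]
post [360 145] [ 0.7214 -0.1523  0.005 ] rail [ 0.2614 -0.1373]
railL [183 226] [0.4864 0.3613 0.05  ] rail [-0.0032  0.3618]
railR [424 233] [ 0.4499 -0.3174  0.05  ] rail [-0.     -0.3179]
hub [396 230] [ 0.4544 -0.209   0.183 ] rail [-0.0018 -0.2094]<stdin>:6: RuntimeWarning: Mean of empty slice.
  ret = ret.dtype.type(ret / rcount)
<stdin>:7: RuntimeWarning: Mean of empty slice.
```

View pics/crop.png

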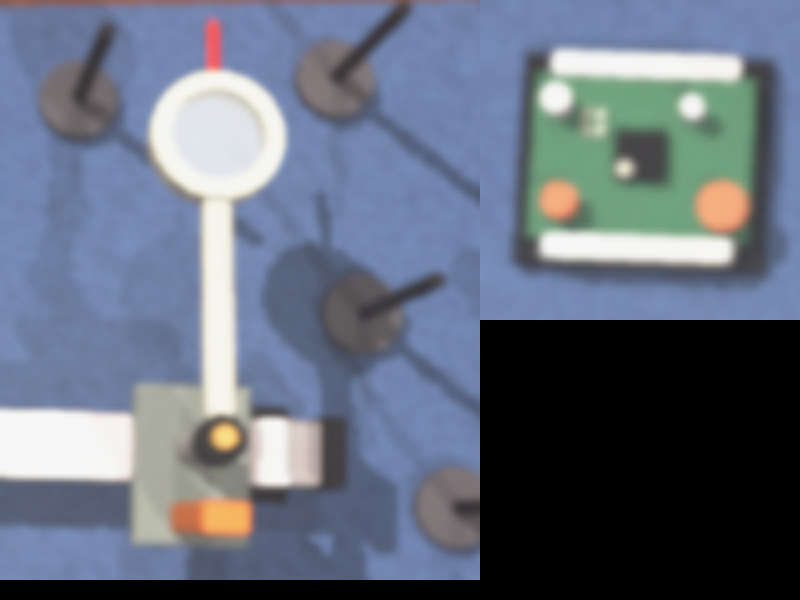

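```bash
python3 - <<'E'
from h import *
for n,uv,z in [('grip',(396.3,249.1),.19),('chip',(267.3,161.2),.026),('lens',(394.2,153.6),.15),('post',(359.8,144.8),.005)]:
    P=at('top',uv,z);print(n,np.round(uv,1),P.round(4),'rail',rf(P))
print(ex,ey)
from scipy.spatial.transform import Rotation as R
r=R.from_quat(manip.sense()['tool_rot']).as_matrix();print(r.round(3), manip.get_calibration('wrist'))
E
```

```text
grip [396.3 249.1] [ 0.4077 -0.2059  0.19  ] rail [-0.0486 -0.2091]
chip [267.3 161.2] [0.6726 0.1248 0.026 ] rail [0.1965 0.1366]
lens [394.2 153.6] [ 0.6559 -0.2222  0.15  ] rail [ 0.2001 -0.2109]
post [359.8 144.8] [ 0.722  -0.1517  0.005 ] rail [ 0.262  -0.1366]
[ 0.9982952  -0.05836681] [0.05836681 0.9982952 ]
[[-0.923  0.384 -0.001]
 [ 0.384  0.923 -0.002]
 [ 0.    -0.002 -1.   ]] {'fx': 305.5795032657236, 'fy': 305.5795032657236, 'cx': 318.4633729558176, 'cy': 195.8823582135107, 'dist_coeffs': array([-0.04638516,  0.        ,  0.        ,  0.        ,  0.        ]), 'mount': array([[ 3.78948474e-04, -9.45884345e-01, -3.24503717e-01,
         8.56966249e-02],
       [ 9.99999105e-01, -5.78385948e-05,  1.33636915e-03,
        -9.16622067e-04],
       [-1.28281950e-03, -3.24503933e-01,  9.45883477e-01,
        -1.42765331e-01],
       [ 0.00000000e+00,  0.00000000e+00,  0.00000000e+00,
         1.00000000e+00]])}
```

Everything agrees with the description: grip at rail x −0.0486 (−48 mm expected), lens at 0.200, post at 0.262, chip at 0.1965. The crop shows the upright orange grip with its top face at about (396,249). The post at (360,145) is left of the red nose, so it is the right one. The carriage has to travel about 0.346 m along rail +y. I'll go above the grip.

Request:
send_rows:
  commands:
    - {"delta_pos": [4,-4,0.3],"yaw": 0.1}
    - {"delta_pos": [4.5,-4,0.3],"yaw": 0.1}
    - {"delta_pos": [4.5,-4,0.3],"yaw": 0.1}
    - {"delta_pos": [4,-4.5,0],"yaw": 0.036}
    - {"delta_pos": [0,-6,0]}
    - {"delta_pos": [0,-6,0]}
    - {"delta_pos": [0,-6,0]}
    - {"delta_pos": [0,-6,0]}
    - {"delta_pos": [0,-6,0]}
    - {"delta_pos": [0,-6,0]}
  grip: -1

```text
validation failed for argument at $.co...
```

Request:
send_rows:
  commands:
    - {"delta_pos": [4,-4,0.3],"yaw": 0.1}
    - {"delta_pos": [4.5,-4,0.3],"yaw": 0.1}
    - {"delta_pos": [4.5,-4,0.3],"yaw": 0.1}
    - {"delta_pos": [4,-4.5,0],"yaw": 0.036}
    - {"delta_pos": [0,-6,0],"yaw": 0}
    - {"delta_pos": [0,-6,0],"yaw": 0}
    - {"delta_pos": [0,-6,0],"yaw": 0}
    - {"delta_pos": [0,-6,0],"yaw": 0}
    - {"delta_pos": [0,-6,0],"yaw": 0}
    - {"delta_pos": [0,-6,0],"yaw": 0}
  grip: -1

```text
t: 1.35
tcp_pos: [0.4124, 0.0392, 0.2364]
tool_rot: [0.018, 1.0, -0.002, 0.001]
force: [2.2, 0.7, 0.2]
finger_gap: 0.999
```

Request:
send_rows:
  commands:
    - {"delta_pos": [0,-6,0],"yaw": 0}
    - {"delta_pos": [0,-6,0],"yaw": 0}
    - {"delta_pos": [0,-6,0],"yaw": 0}
    - {"delta_pos": [-0.4,-5,0],"yaw": 0}
    - {"delta_pos": [0,-1,0],"yaw": 0}
    - {"delta_pos": [0,0,0],"yaw": 0}

```text
t: 2.1
tcp_pos: [0.4065, -0.2122, 0.2357]
tool_rot: [0.022, 1.0, -0.001, 0.001]
force: [0.0, 1.0, 0.1]
finger_gap: 1.001
```

```bash
cat >> h.py <<'E'
def wrist_cal():
    from scipy.spatial.transform import Rotation as R
    s=manip.sense();c=manip.get_calibration('wrist');T=np.eye(4);T[:3,:3]=R.from_quat(s['tool_rot']).as_matrix();T[:3,3]=s['tcp_pos']
    c=dict(c);c['world_to_cam']=np.linalg.inv(T@np.array(c['mount']));return c
def yawerr(s):
    from scipy.spatial.transform import Rotation as R
    y=R.from_quat(s['tool_rot']).as_matrix()[:2,1];return np.arctan2(ey[1],ey[0])-np.arctan2(y[1],y[0])
E
python3 - <<'E'
from h import *
s=manip.sense();print(s['t'],s['tcp_pos'],rf(s['tcp_pos']),yawerr(s))
c=wrist_cal();T=c['world_to_cam'];im=manip.snapshot('wrist')
G=np.append(p0-.0486*ex-.2091*ey,.19)
Kc=np.array([[c['fx'],0,c['cx']],[0,c['fy'],c['cy']],[0,0,1.]])
cor=[G[:2]+a*ex*.01+b*ey*.015 for a,b in((-1,-1),(-1,1),(1,1),(1,-1))]
pp=cv2.projectPoints(np.array([[*q,.19] for q in cor]),cv2.Rodrigues(T[:3,:3])[0],T[:3,3],Kc,c['dist_coeffs'])[0].astype(int)
cv2.polylines(im,[pp],True,(255,0,255),1)
cv2.imwrite('pics/w1.png',im)
E
```

```text
2.1 [ 0.4065181  -0.21217093  0.23573796] [-0.0494 -0.2154] -0.014314188486193036
```

View pics/w1.png

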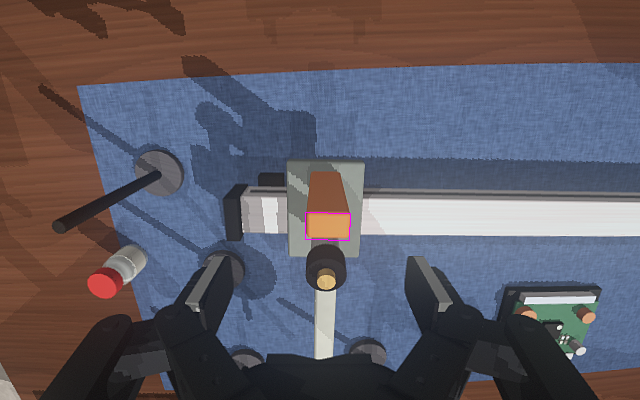

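The wrist view has my predicted grip outline (305–350, 212–240) right on the orange top face. I'll centre, descend and close.

Request:
send_rows:
  commands:
    - {"delta_pos": [0.1,0.6,0],"yaw": -0.014}
    - {"delta_pos": [0,0,-3],"yaw": 0}
    - {"delta_pos": [0,0,-3],"yaw": 0}
    - {"delta_pos": [0,0,-2.3],"yaw": 0}
    - {"delta_pos": [0,0,0],"yaw": 0}

```text
t: 2.78
tcp_pos: [0.4081, -0.1957, 0.1519]
tool_rot: [0.024, 1.0, -0.0, 0.001]
force: [-0.5, 0.4, -0.3]
finger_gap: 1.001
```

Request:
send_rows:
  commands:
    - {"delta_pos": [0,0,0],"yaw": 0}
    - {"delta_pos": [0,0,0],"yaw": 0}
    - {"delta_pos": [0,0,0],"yaw": 0}
    - {"delta_pos": [0,0,0],"yaw": 0}
  grip: 1
  force: 60

```text
t: 3.28
tcp_pos: [0.4101, -0.1957, 0.1549]
tool_rot: [0.023, 1.0, -0.002, 0.004]
force: [0.2, 0.9, -4.9]
finger_gap: 0.346
```

```bash
cat >> h.py <<'E'
P0=[-0.2100]  # pivot y at start (rail frame)
def nose(im):
    """rail-frame coords of red nose rod centroid (z=.14)"""
    i=im.astype(int);m=((i[...,2]-i[...,1]>60)&(i[...,2]-i[...,0]>40)).astype(np.uint8)
    n,l,st,ce=cv2.connectedComponentsWithStats(m);out=[]
    for k in range(1,n):
        a=st[k,4];r=rf(at('top',ce[k],.14))
        if 8<=a<=120 and .19<r[0]<.30 and r[1]<.28: out.append((int(a),*r))
    return out
E
python3 - <<'E'
from h import *
s=manip.sense();print(s['t'],s['tcp_pos'],rf(s['tcp_pos']),yawerr(s),s['finger_gap'],s['force'])
im=manip.snapshot('top');print(nose(im))
E
```

```text
3.275 [ 0.41008281 -0.19572922  0.15486686] [-0.0468 -0.1988] -0.011390130648334384 0.34630433774062913 [ 0.16810511  0.90570435 -4.93338713]
[(46, np.float64(0.2643), np.float64(-0.2111))]
```

Request:
send_rows:
  commands:
    - {"delta_pos": [0.05,0.8,0],"yaw": 0}
    - {"delta_pos": [0.05,0.8,0],"yaw": 0}
    - {"delta_pos": [0.05,0.8,0],"yaw": 0}
    - {"delta_pos": [0.05,0.8,0],"yaw": 0}
    - {"delta_pos": [0.05,0.8,0],"yaw": 0}
    - {"delta_pos": [0.05,0.8,0],"yaw": 0}
    - {"delta_pos": [0.05,0.8,0],"yaw": 0}
    - {"delta_pos": [0.05,0.8,0],"yaw": 0}

```text
t: 4.32
tcp_pos: [0.414, -0.1279, 0.1548]
tool_rot: [0.024, 1.0, -0.003, 0.004]
force: [-0.6, -1.8, -1.2]
finger_gap: 0.346
```

```bash
cat > m.py <<'E'
from h import *
for k in range(2):
    s=manip.sense();im=manip.snapshot('top');n=nose(im);p=rf(s['tcp_pos'])
    v=np.array([x for x in [0]])
    print('t %.3f'%s['t'],'p',p,'z %.4f'%s['tcp_pos'][2],'F',s['force'].round(1),'yaw %.3f'%yawerr(s),'nose',[(a,float(x),float(y),'th %.3f'%np.arctan2(y-p[1],x)) for a,x,y in n])
E
python3 m.py
```

```text
t 4.325 p [-0.0469 -0.1308] z 0.1548 F [-0.6 -1.8 -1.2] yaw -0.011 nose [(38, 0.2649, -0.155, 'th -0.091')]
t 4.375 p [-0.0469 -0.1297] z 0.1548 F [ 1.3  1.9 -0.1] yaw -0.011 nose [(47, 0.2663, -0.148, 'th -0.069')]
```

Request:
send_rows:
  commands:
    - {"delta_pos": [0.05,1,0],"yaw": 0}
    - {"delta_pos": [0.05,1,0],"yaw": 0}
    - {"delta_pos": [0.05,1,0],"yaw": 0}
    - {"delta_pos": [0.05,1,0],"yaw": 0}
    - {"delta_pos": [0.05,1,0],"yaw": 0}
    - {"delta_pos": [0.05,1,0],"yaw": 0}
    - {"delta_pos": [0.05,0.8,0],"yaw": 0}
    - {"delta_pos": [0.05,0.5,0],"yaw": 0}

```text
t: 5.42
tcp_pos: [0.4186, -0.0496, 0.1548]
tool_rot: [0.024, 1.0, -0.002, 0.004]
force: [-0.2, -2.5, -0.5]
finger_gap: 0.349
```

```bash
python3 m.py
```

```text
t 5.425 p [-0.0469 -0.0524] z 0.1548 F [-0.2 -2.5 -0.5] yaw -0.011 nose [(47, 0.2509, -0.1396, 'th -0.334')]
t 5.475 p [-0.0468 -0.0518] z 0.1549 F [ 0.9  2.6 -0.5] yaw -0.011 nose [(48, 0.2507, -0.1393, 'th -0.336')]
```

```bash
cat > plan.py <<'E'
import sys
from h import *
from scipy.optimize import least_squares
YT=0.1366; TAU=.03; DT=.125
def sim(p,v,th,om,vs,n=10,T=DT):
    h=T/n;tr=[]
    for vc in vs:
        for _ in range(n):
            a=(vc-v)/TAU if TAU>h else 0; v2=v+a*h
            om+=h*(-4.65*np.sin(th)-5*a*np.cos(th)-.05*om); th+=h*om; p+=h*(v+v2)/2; v=v2
        tr.append((p,v,th,om))
    return np.array(tr)
def estimate(n=4):
    T,PP,TH=[],[],[]
    for _ in range(n):
        s=manip.sense();q=nose(manip.snapshot('top'));p=rf(s['tcp_pos'])[1]
        if len(q)!=1: print('nose?',q)
        if not q: continue
        a,x,y=max(q);T.append(s['t']);PP.append(p);TH.append(np.arctan2(y-p,x))
    s=manip.sense();T=np.array(T)-s['t'];TH=np.array(TH)
    f=lambda x,t:x[0]+x[1]*t-4.65*np.sin(x[0])*t*t/2-4.65*np.cos(x[0])*x[1]*t**3/6
    r=least_squares(lambda x:f(x,T)-TH,[TH[-1],0])
    p=rf(s['tcp_pos'])[1];v=(PP[-1]-PP[0])/(T[-1]-T[0])
    print('t %.3f p %.4f v %.3f th %.3f om %.3f lens-chip %.4f res %.4f'%(s['t'],p,v,*r.x,p+.2*np.sin(r.x[0])-YT,np.abs(r.fun).max()),'raw',TH.round(3),'F',s['force'].round(1),'x %.4f'%rf(s['tcp_pos'])[0])
    return p,(v if abs(v)>.01 else 0),*r.x
def plan(st,N=16,coast=4):
    def res(d):
        tr=sim(*st,np.append(d/DT,np.zeros(coast)))
        th,om,p=tr[N:,2],tr[N:,3],tr[N:,0]
        over=np.maximum(np.abs(tr[:,2])-.7,0)
        return np.r_[th*10,om*5,(p-YT)*50,d*3,np.diff(np.r_[0,d,0])*8,over*20]
    r=least_squares(res,np.full(N,(YT-st[0])/N),bounds=(-.05,.05))
    tr=sim(*st,np.append(r.x/DT,np.zeros(coast)))
    print('cost',r.cost.round(4),'end',tr[-1].round(4),'max|th|',abs(tr[:,2]).max().round(3))
    for d in r.x: print([round(100*d*ey[0],2),round(100*d*ey[1],2)],end=' ')
    print('\nth',tr[:,2].round(2),'\np',tr[:,0].round(3))
if __name__=='__main__':
    st=estimate(); plan(st,int(sys.argv[1]) if len(sys.argv)>1 else 16)
E
python3 -c "
from plan import *
plan((-.015,0,-.45,0.5),16)"
```

```text
cost 0.0113 end [1.366e-01 0.000e+00 1.000e-04 1.000e-04] max|th| 0.373
[np.float64(0.0), np.float64(0.04)] [np.float64(0.01), np.float64(0.12)] [np.float64(0.01), np.float64(0.25)] [np.float64(0.03), np.float64(0.44)] [np.float64(0.04), np.float64(0.65)] [np.float64(0.05), np.float64(0.88)] [np.float64(0.06), np.float64(1.1)] [np.float64(0.08), np.float64(1.29)] [np.float64(0.08), np.float64(1.44)] [np.float64(0.09), np.float64(1.54)] [np.float64(0.09), np.float64(1.59)] [np.float64(0.09), np.float64(1.57)] [np.float64(0.09), np.float64(1.46)] [np.float64(0.07), np.float64(1.26)] [np.float64(0.06), np.float64(0.96)] [np.float64(0.03), np.float64(0.54)] 
th [-0.37 -0.27 -0.16 -0.05  0.06  0.15  0.22  0.26  0.28  0.27  0.24  0.19
  0.14  0.08  0.03  0.    0.    0.    0.    0.  ] 
p [-0.015 -0.014 -0.011 -0.007 -0.001  0.007  0.018  0.03   0.044  0.06
  0.076  0.091  0.106  0.119  0.129  0.136  0.137  0.137  0.137  0.137]
```

Request:
send_rows:
  commands:
    - {"delta_pos": [0.05,0.7,0],"yaw": 0}
    - {"delta_pos": [0.05,0.7,0],"yaw": 0}
    - {"delta_pos": [0.05,0.7,0],"yaw": 0}
    - {"delta_pos": [0.05,0.7,0],"yaw": 0}

```text
t: 6.02
tcp_pos: [0.4203, -0.0204, 0.1548]
tool_rot: [0.024, 1.0, -0.002, 0.004]
force: [-0.3, -1.3, -0.1]
finger_gap: 0.342
```

```bash
python3 plan.py 16
```

```text
t 6.225 p -0.0228 v 0.003 th -0.414 om 0.242 lens-chip -0.2398 res 0.0022 raw [-0.425 -0.427 -0.426 -0.426] F [-0.4  1.9  0.2] x -0.0468
cost 0.0141 end [0.1366 0.     0.0002 0.0002] max|th| 0.383
[np.float64(0.02), np.float64(0.39)] [np.float64(0.03), np.float64(0.56)] [np.float64(0.04), np.float64(0.6)] [np.float64(0.03), np.float64(0.58)] [np.float64(0.03), np.float64(0.55)] [np.float64(0.03), np.float64(0.57)] [np.float64(0.04), np.float64(0.65)] [np.float64(0.05), np.float64(0.8)] [np.float64(0.06), np.float64(0.99)] [np.float64(0.07), np.float64(1.21)] [np.float64(0.08), np.float64(1.42)] [np.float64(0.09), np.float64(1.61)] [np.float64(0.1), np.float64(1.74)] [np.float64(0.1), np.float64(1.73)] [np.float64(0.09), np.float64(1.52)] [np.float64(0.06), np.float64(0.98)] 
th [-0.38 -0.34 -0.27 -0.18 -0.08  0.03  0.13  0.21  0.27  0.3   0.3   0.26
  0.2   0.13  0.06  0.01  0.    0.    0.    0.  ] 
p [-0.02  -0.014 -0.008 -0.003  0.003  0.009  0.015  0.023  0.032  0.044
  0.058  0.074  0.091  0.108  0.124  0.135  0.137  0.137  0.137  0.137]
```

Request:
send_rows:
  commands:
    - {"delta_pos": [0.03,0.5,0],"yaw": 0}
    - {"delta_pos": [0.03,0.5,0],"yaw": 0}
    - {"delta_pos": [0,0,0],"yaw": 0}

```text
t: 6.6
tcp_pos: [0.4209, -0.0099, 0.1548]
tool_rot: [0.024, 1.0, -0.002, 0.004]
force: [-0.4, 1.3, -0.1]
finger_gap: 0.338
```

```bash
python3 plan.py 16
```

```text
t 6.800 p -0.0128 v -0.001 th -0.421 om 0.249 lens-chip -0.2311 res 0.0026 raw [-0.434 -0.434 -0.434 -0.434] F [-0.1  2.9  0.3] x -0.0469
cost 0.0122 end [0.1366 0.     0.0002 0.0002] max|th| 0.385
[np.float64(0.02), np.float64(0.27)] [np.float64(0.02), np.float64(0.4)] [np.float64(0.03), np.float64(0.44)] [np.float64(0.03), np.float64(0.46)] [np.float64(0.03), np.float64(0.49)] [np.float64(0.03), np.float64(0.56)] [np.float64(0.04), np.float64(0.68)] [np.float64(0.05), np.float64(0.85)] [np.float64(0.06), np.float64(1.04)] [np.float64(0.07), np.float64(1.24)] [np.float64(0.08), np.float64(1.42)] [np.float64(0.09), np.float64(1.57)] [np.float64(0.1), np.float64(1.65)] [np.float64(0.09), np.float64(1.6)] [np.float64(0.08), np.float64(1.37)] [np.float64(0.05), np.float64(0.87)] 
th [-0.38 -0.33 -0.25 -0.16 -0.06  0.05  0.14  0.21  0.26  0.29  0.28  0.24
  0.19  0.12  0.05  0.01  0.    0.    0.    0.  ] 
p [-0.011 -0.007 -0.002  0.002  0.007  0.012  0.019  0.027  0.037  0.049
  0.063  0.079  0.095  0.111  0.125  0.135  0.137  0.137  0.137  0.137]
```

```bash
python3 - <<'E'
from h import *
s=manip.sense();im=manip.snapshot('top');print(nose(im),rf(s['tcp_pos']))
sc=manip.snapshot('scene')
o=np.zeros((600,800,3),np.uint8);o[:600,:400]=cv2.resize(im[110:260,290:390],None,fx=4,fy=4,interpolation=cv2.INTER_CUBIC)
o[:600,400:]=cv2.resize(sc[140:290,235:335],None,fx=4,fy=4,interpolation=cv2.INTER_CUBIC);cv2.imwrite('pics/c2.png',o)
E
```

```text
[(55, np.float64(0.2417), np.float64(-0.1246))] [-0.0469 -0.0128]
```

View pics/c2.png

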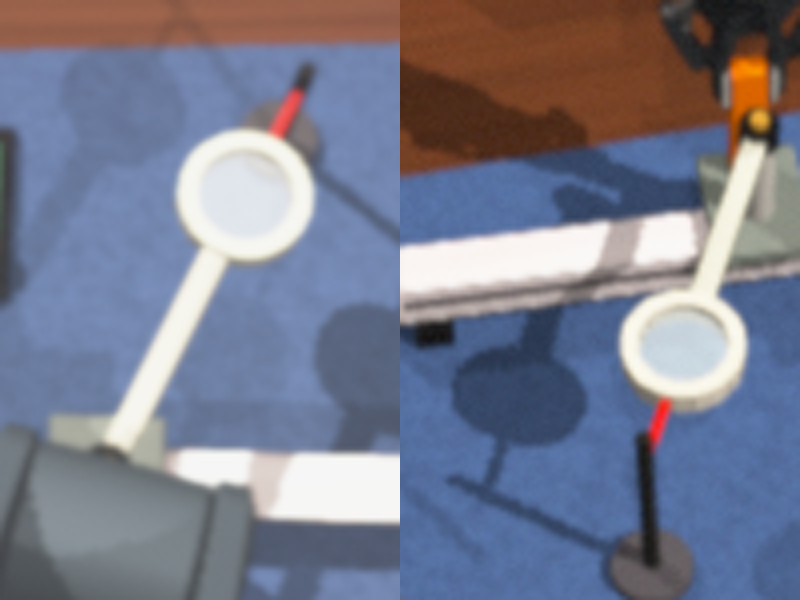

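The arm is at about −0.43 and the nose tip hangs just on the post, about to slip. I'll creep on.

Request:
send_rows:
  commands:
    - {"delta_pos": [0.02,0.4,0],"yaw": 0}
    - {"delta_pos": [0.02,0.4,0],"yaw": 0}

```text
t: 7.15
tcp_pos: [0.4214, -0.0029, 0.1548]
tool_rot: [0.024, 1.0, -0.003, 0.004]
force: [0.3, -1.9, 0.0]
finger_gap: 0.345
```

```bash
python3 plan.py 16
```

```text
t 7.350 p -0.0052 v 0.003 th -0.290 om 0.772 lens-chip -0.1990 res 0.0005 raw [-0.413 -0.389 -0.36  -0.327] F [ 0.3  0.7 -1. ] x -0.0469
cost 0.009 end [ 1.366e-01  0.000e+00 -0.000e+00  1.000e-04] max|th| 0.236
[np.float64(0.01), np.float64(0.11)] [np.float64(0.02), np.float64(0.3)] [np.float64(0.03), np.float64(0.54)] [np.float64(0.05), np.float64(0.78)] [np.float64(0.06), np.float64(1.01)] [np.float64(0.07), np.float64(1.21)] [np.float64(0.08), np.float64(1.35)] [np.float64(0.08), np.float64(1.43)] [np.float64(0.08), np.float64(1.45)] [np.float64(0.08), np.float64(1.41)] [np.float64(0.08), np.float64(1.29)] [np.float64(0.07), np.float64(1.12)] [np.float64(0.05), np.float64(0.9)] [np.float64(0.04), np.float64(0.66)] [np.float64(0.02), np.float64(0.41)] [np.float64(0.01), np.float64(0.18)] 
th [-0.19 -0.08  0.02  0.1   0.17  0.21  0.24  0.24  0.22  0.19  0.15  0.1
  0.06  0.03  0.01  0.   -0.   -0.   -0.   -0.  ] 
p [-0.004 -0.002  0.003  0.011  0.02   0.032  0.045  0.059  0.074  0.088
  0.101  0.113  0.122  0.129  0.134  0.136  0.137  0.137  0.137  0.137]
```

It slipped cleanly and the state fit is good. I'll run the plan.

Request:
send_rows:
  commands:
    - {"delta_pos": [0.01,0.11,0],"yaw": 0}
    - {"delta_pos": [0.02,0.3,0],"yaw": 0}
    - {"delta_pos": [0.03,0.54,0],"yaw": 0}
    - {"delta_pos": [0.05,0.78,0],"yaw": 0}
    - {"delta_pos": [0.06,1.0,0],"yaw": 0}
    - {"delta_pos": [0.07,1.2,0],"yaw": 0}
    - {"delta_pos": [0.08,1.35,0],"yaw": 0}
    - {"delta_pos": [0.08,1.43,0],"yaw": 0}
    - {"delta_pos": [0.08,1.45,0],"yaw": 0}
    - {"delta_pos": [0.08,1.41,0],"yaw": 0}

```text
t: 8.6
tcp_pos: [0.4273, 0.0995, 0.1549]
tool_rot: [0.024, 1.0, -0.003, 0.004]
force: [0.3, -2.0, -0.2]
finger_gap: 0.344
```

Request:
send_rows:
  commands:
    - {"delta_pos": [0.08,1.28,0],"yaw": 0}
    - {"delta_pos": [0.07,1.1,0],"yaw": 0}
    - {"delta_pos": [0.05,0.9,0],"yaw": 0}
    - {"delta_pos": [0.04,0.6,0],"yaw": 0}
    - {"delta_pos": [0.02,0.3,0],"yaw": 0}
    - {"delta_pos": [0,0,0],"yaw": 0}

```text
t: 9.35
tcp_pos: [0.43, 0.1456, 0.1549]
tool_rot: [0.024, 1.0, -0.002, 0.004]
force: [0.1, 0.3, 0.1]
finger_gap: 0.343
```

```bash
python3 plan.py 12
```

```text
t 9.550 p 0.1430 v -0.001 th 0.050 om 0.015 lens-chip 0.0165 res 0.0008 raw [0.043 0.046 0.047 0.05 ] F [ 0.7  1.3 -0.8] x -0.0469
cost 0.0008 end [ 1.366e-01 -0.000e+00 -1.000e-04 -1.000e-04] max|th| 0.054
[np.float64(-0.01), np.float64(-0.09)] [np.float64(-0.0), np.float64(-0.05)] [np.float64(0.0), np.float64(0.03)] [np.float64(0.01), np.float64(0.12)] [np.float64(0.01), np.float64(0.17)] [np.float64(0.01), np.float64(0.17)] [np.float64(0.01), np.float64(0.11)] [np.float64(-0.0), np.float64(-0.01)] [np.float64(-0.01), np.float64(-0.15)] [np.float64(-0.02), np.float64(-0.28)] [np.float64(-0.02), np.float64(-0.35)] [np.float64(-0.02), np.float64(-0.29)] 
th [ 0.05  0.05  0.04  0.03  0.01 -0.01 -0.03 -0.04 -0.04 -0.03 -0.02 -0.
 -0.   -0.   -0.   -0.  ] 
p [0.142 0.142 0.142 0.143 0.144 0.146 0.147 0.147 0.146 0.144 0.14  0.137
 0.137 0.137 0.137 0.137]
```

The residual swing is only 0.05 rad and p is 6 mm past the target. One correction pass.

Request:
send_rows:
  commands:
    - {"delta_pos": [0,-0.09,0],"yaw": 0}
    - {"delta_pos": [0,-0.05,0],"yaw": 0}
    - {"delta_pos": [0,0.03,0],"yaw": 0}
    - {"delta_pos": [0,0.12,0],"yaw": 0}
    - {"delta_pos": [0.01,0.17,0],"yaw": 0}
    - {"delta_pos": [0.01,0.17,0],"yaw": 0}
    - {"delta_pos": [0,0.11,0],"yaw": 0}
    - {"delta_pos": [0,0,0],"yaw": 0}
    - {"delta_pos": [-0.01,-0.15,0],"yaw": 0}
    - {"delta_pos": [-0.02,-0.28,0],"yaw": 0}

```text
t: 10.8
tcp_pos: [0.43, 0.1457, 0.1548]
tool_rot: [0.024, 1.0, -0.002, 0.004]
force: [0.7, 1.9, -0.2]
finger_gap: 0.347
```

Request:
send_rows:
  commands:
    - {"delta_pos": [-0.02,-0.35,0],"yaw": 0}
    - {"delta_pos": [-0.02,-0.29,0],"yaw": 0}
    - {"delta_pos": [0,0,0],"yaw": 0}

```text
t: 11.18
tcp_pos: [0.4296, 0.1388, 0.1549]
tool_rot: [0.024, 1.0, -0.002, 0.004]
force: [-0.8, 2.2, -0.7]
finger_gap: 0.341
```

```bash
python3 plan.py 12; python3 - <<'E'
from h import *
im=manip.snapshot('top'); cv2.imwrite('pics/t3raw.png',im)
s=manip.sense();p=rf(s['tcp_pos'])[1]
a=cv2.resize(im[100:220,200:340],None,fx=5,fy=5,interpolation=cv2.INTER_CUBIC)
cv2.imwrite('pics/t3.png',a);L=np.append(p0+.199*ex+.1366*ey,.146);print((px('top',[L])-[200,100])*5)
E
```

```text
t 11.375 p 0.1363 v 0.000 th -0.005 om -0.014 lens-chip -0.0013 res 0.0004 raw [-0.002 -0.002 -0.004 -0.004] F [ 1.1 -0.5 -0.4] x -0.0469
cost 0.0 end [0.1366 0.     0.     0.    ] max|th| 0.011
[np.float64(0.0), np.float64(0.04)] [np.float64(0.0), np.float64(0.03)] [np.float64(0.0), np.float64(0.01)] [np.float64(-0.0), np.float64(-0.02)] [np.float64(-0.0), np.float64(-0.05)] [np.float64(-0.0), np.float64(-0.06)] [np.float64(-0.0), np.float64(-0.05)] [np.float64(-0.0), np.float64(-0.03)] [np.float64(0.0), np.float64(0.0)] [np.float64(0.0), np.float64(0.04)] [np.float64(0.0), np.float64(0.06)] [np.float64(0.0), np.float64(0.06)] 
th [-0.01 -0.01 -0.01 -0.01 -0.01 -0.    0.    0.01  0.01  0.01  0.    0.
  0.    0.    0.    0.  ] 
p [0.137 0.137 0.137 0.137 0.136 0.136 0.135 0.135 0.135 0.135 0.136 0.136
 0.137 0.137 0.137 0.137]
[[309.02653205 248.45300654]]
```

View pics/t3.png

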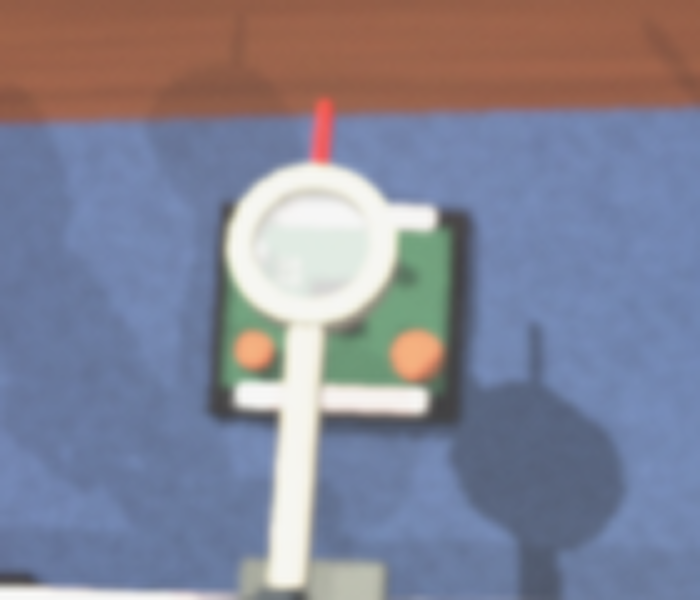

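The lens ring is centred at (311,243), with (309,248) predicted for over the chip. That is a difference of about 1 raw pixel (3 mm). Holding still for over 3 s.

Request:
send_rows:
  commands:
    - {"delta_pos": [0,0,0],"yaw": 0}
    - {"delta_pos": [0,0,0],"yaw": 0}
    - {"delta_pos": [0,0,0],"yaw": 0}
    - {"delta_pos": [0,0,0],"yaw": 0}
    - {"delta_pos": [0,0,0],"yaw": 0}
    - {"delta_pos": [0,0,0],"yaw": 0}
    - {"delta_pos": [0,0,0],"yaw": 0}
    - {"delta_pos": [0,0,0],"yaw": 0}
    - {"delta_pos": [0,0,0],"yaw": 0}
    - {"delta_pos": [0,0,0],"yaw": 0}

```text
t: 12.68
tcp_pos: [0.4296, 0.1388, 0.1548]
tool_rot: [0.024, 1.0, -0.002, 0.004]
force: [0.6, -0.4, -0.2]
finger_gap: 0.34
```

Request:
send_rows:
  commands:
    - {"delta_pos": [0,0,0],"yaw": 0}
    - {"delta_pos": [0,0,0],"yaw": 0}
    - {"delta_pos": [0,0,0],"yaw": 0}
    - {"delta_pos": [0,0,0],"yaw": 0}
    - {"delta_pos": [0,0,0],"yaw": 0}
    - {"delta_pos": [0,0,0],"yaw": 0}
    - {"delta_pos": [0,0,0],"yaw": 0}
    - {"delta_pos": [0,0,0],"yaw": 0}
    - {"delta_pos": [0,0,0],"yaw": 0}
    - {"delta_pos": [0,0,0],"yaw": 0}

```text
t: 13.92
tcp_pos: [0.4296, 0.1388, 0.1549]
tool_rot: [0.024, 1.0, -0.002, 0.004]
force: [0.3, -0.5, -0.5]
finger_gap: 0.344
```

Request:
send_rows:
  commands:
    - {"delta_pos": [0,0,0],"yaw": 0}
    - {"delta_pos": [0,0,0],"yaw": 0}
    - {"delta_pos": [0,0,0],"yaw": 0}
    - {"delta_pos": [0,0,0],"yaw": 0}
    - {"delta_pos": [0,0,0],"yaw": 0}
    - {"delta_pos": [0,0,0],"yaw": 0}
    - {"delta_pos": [0,0,0],"yaw": 0}
    - {"delta_pos": [0,0,0],"yaw": 0}

```text
t: 14.92
tcp_pos: [0.4296, 0.1388, 0.1548]
tool_rot: [0.024, 1.0, -0.002, 0.004]
force: [-0.2, -0.6, -0.3]
finger_gap: 0.345
```

```bash
python3 plan.py 12|head -1
```

```text
t 15.125 p 0.1363 v 0.000 th 0.002 om -0.001 lens-chip 0.0001 res 0.0000 raw [0.002 0.002 0.002 0.002] F [ 0.9  0.1 -1. ] x -0.0468
```

The lens was still for about 3.9 s, within 1 mm by the nose measurement. I'll release and lift straight up.

Request:
send_rows:
  commands:
    - {"delta_pos": [0,0,0],"yaw": 0}
    - {"delta_pos": [0,0,0],"yaw": 0}
    - {"delta_pos": [0,0,0],"yaw": 0}
    - {"delta_pos": [0,0,0],"yaw": 0}
    - {"delta_pos": [0,0,0],"yaw": 0}
  grip: -1

```text
t: 15.75
tcp_pos: [0.4295, 0.1387, 0.1549]
tool_rot: [0.023, 1.0, -0.003, 0.004]
force: [0.2, 0.4, 0.5]
finger_gap: 1.002
```

Request:
send_rows:
  commands:
    - {"delta_pos": [0,0,1.5],"yaw": 0}
    - {"delta_pos": [0,0,3],"yaw": 0}
    - {"delta_pos": [0,0,3],"yaw": 0}
    - {"delta_pos": [0,0,2],"yaw": 0}
    - {"delta_pos": [0,0,0],"yaw": 0}
    - {"delta_pos": [0,0,0],"yaw": 0}

```text
t: 16.5
tcp_pos: [0.4279, 0.1384, 0.2515]
tool_rot: [0.023, 1.0, -0.003, 0.003]
force: [-0.2, 0.3, -0.2]
finger_gap: 1.005
```

```bash
python3 - <<'E'
from h import *
for _ in range(5):
    s=manip.sense();im=manip.snapshot('top');print('%.3f'%s['t'],nose(im))
print(s['finger_gap'],s['force'])
cv2.imwrite('pics/t4.png',cv2.resize(im[90:270,130:430],None,fx=2.6,fy=2.6,interpolation=cv2.INTER_CUBIC))
E
```

```text
16.500 [(58, np.float64(0.269), np.float64(0.1369))]
16.550 [(58, np.float64(0.269), np.float64(0.1369))]
16.600 [(58, np.float64(0.269), np.float64(0.1369))]
16.650 [(58, np.float64(0.269), np.float64(0.1369))]
16.700 [(58, np.float64(0.269), np.float64(0.1369))]
1.000469080567212 [0.07969504 0.30273408 0.26886544]
```

View pics/t4.png

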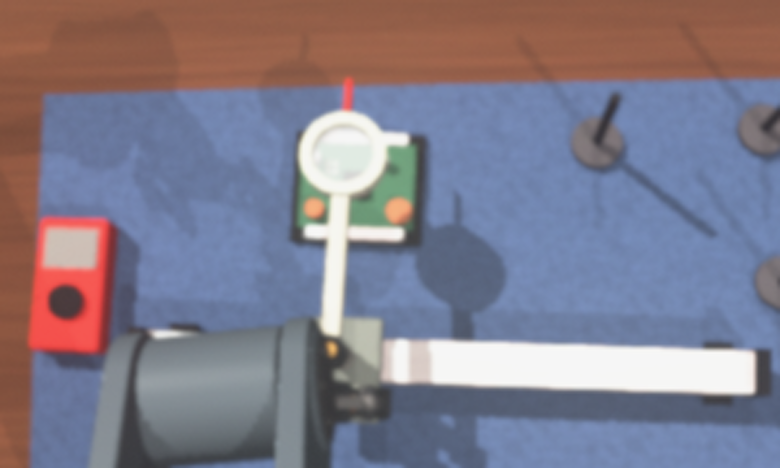

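The lens is at rest over the chip (nose at rail y 0.1369, chip at 0.1366), the gripper is open and clear above, and the meter has not moved. Handing in.

```bash
python3 -c "
from station import manip
print(manip.sign_off())"
```

```text
the job is handed in; nothing more can be done
None
```

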